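# Shut the hose tap on the lab bench

## Task

Somebody left the bench tap with the straight ribbed hose nozzle open. Shut it: turn its lever clockwise (seen from above) all the way to the closed stop, square to the nozzle, and let go. Leave the levers of the two other taps, the one with the blanking cap and the one with the bent-down spout, as they are.

Things in the scene. Friction and masses are not known exactly. Their poses are not given: they have to be found in the camera images.
- hose_tap_lever (a joint): lever of the tap to be shut (its outlet: a straight slim ribbed nozzle, 80 x 16 mm, 57 mm up, facing roughly the robot); vertical hinge, rad. 0 = closed stop (lever square to the nozzle), 1.571 = open stop (lever above the nozzle, in line); starts at 1.2 to 1.57. Grows counter-clockwise from above: closing is clockwise. Light friction, about 2 N at the grip; stays where left.
- hose_tap_grip (a point): middle of that lever's black handle, a rounded bar 60 mm long, 14 wide, 14 tall, centre 109 mm above the worktop. z up, y outward along the handle; the hinge axis lies 62 mm behind the point (-y), the handle ends 30 mm beyond it; turns with the lever. Steel tap bolted down (flange 68 mm across, body top 85 mm up at the axis only, 74 mm over the rest).
- cap_tap_grip (a point): the same point on the equal lever of an equal tap whose outlet is closed by a short thick round cap (31 mm across, 21 mm long); this lever starts open or nearly so and is to be left alone
- spout_tap_grip (a point): the same point on the equal lever of an equal tap whose outlet is a smooth tube bent down (13 mm thick, reaching 73 mm from the hinge axis, its mouth 15 mm above the worktop); this lever starts shut or nearly so and is to be left alone

How it is judged (in metres and radians):
At the end, for the whole second after the job is handed in: The lever of the tap with the ribbed hose nozzle rests within 10 degrees of its closed stop, and the grip points of the two other levers are within 15 mm of where they were (value of joint hose_tap_lever below 0.175 rad and velocity of joint hose_tap_lever between -0.05 and 0.05 rad/s and distance of each of cap_tap_grip, spout_tap_grip from where it was at the start of the episode below 0.015 m); the robot touches nothing.
It fails at once if the lever of the capped tap or of the tap with the bent spout is turned by more than 15 mm at its grip (distance of any of cap_tap_grip, spout_tap_grip from where it was at the start of the episode above 0.015 m).
It also fails if it takes over 29 s, if anything falls off the work surface, if the arm or the gripper's body presses on something with over 40 N, if the wrist force passes 120 N, or if a joint passes its speed limit or range.

## Robot

A 6-joint arm with a two-finger parallel gripper is mounted at the origin on a cart in front of the work surface, level with it; the furniture and walls round the work are solid. World frame = base frame: x ahead of the robot, y to its left, z up, the work surface at z = 0. Lengths are in mm, angles in rad, forces in N, time in s.
With the tool pointing down it reaches from about 325 to 775 mm from the base axis. Payload 9.3 kg.
Tool frame: the origin (TCP) lies midway between the tips of the shut fingers; the grasp point (between the pads) lies 19 mm behind it; x points along the fingers, z is the direction in which the jaws open and shut, and the axes are right-handed (so a half turn about x gives the same grasp; the last joint's range is limited). The gripper opens to 85 mm and grips with 20 to 120 N. Pads are 22 mm wide; open, the fingers measure 114 mm over their backs; the gripper's body (76 mm by 85 mm) begins 54 mm behind the grasp point. The pads swing forward as they close: fully open they stand 13 mm farther back than shut.
Start: joints at [1.176, 0.259, 0.021, 1.334, 0, 1.418], TCP at [131.699, 533.996, 231.279] pointing down, gripper open.
Joint ranges: [-3.04, 3.04], [-0.91, 1.82], [-1.04, 1.36], [-1.92, 1.95], [-1.52, 1.45], [-3.14, 3.14]. Speed limits (rad/s): [2.22, 2.22, 2.79, 3.14, 3.14, 3.14].

## Interface

Orientations are given as [roll, pitch, yaw] about the fixed x, y, z axes, in that order (R = Rz(yaw) Ry(pitch) Rx(roll)).
In Python, from cell import observe, imaging, workorder gives the robot as it stands. The module is installed in compiled form; this text tells all that it offers.
- The arm moves only by the tool apply_moves, never from a script. Its argument "increments" is a list that holds one entry, the list of rows, each a list of 7 numbers: the shift along the world's x, y, z in mm, then the turn, a rotation vector about the world's x, y, z in rad, then the opening, from 0 (shut) to 1 (fully open). A call has 1 to 20 rows; each row is the pose to reach, as a shift and turn from the pose commanded when the call began; what a row does not reach only later rows make up. A row lasts 1/10 s, in which the tool goes at most 50 mm and 8.59 degrees, less where a joint would pass 70% of its speed; a pose out of reach is approached as far as the arm can. A call with a gripper value outside its range is refused whole. The fingers move at their own pace and stop on an object; the grip force is fixed at half the most. Time passes only in rows, so rows that repeat a pose let the fingers close. It gives the time, the measured TCP pose, the force and the opening at its end, in the units of the state.
- observe(): the state, without advancing time (a new reading comes with each control period).
- imaging.get_image(name): name is "side" or "top"; returns a dict with "color" (400x640x3 uint8, red, green, blue), "range_z" (400x640 float32, mm along the optical axis (not along the pixel's ray), 0 where there is no reading), "fx", "fy", "cx", "cy" (pixels), "R" (3x3) and "t" (3): a world point X has camera coordinates R X + t. Camera axes: x right, y down, z forward; pixel columns grow to the right and rows downward; lengths in mm; the calibration is good to about 2 mm. A picture is of the moment at which its call begins.
- workorder.finish_job(): hands the job in, once; it reports no verdict.
The state is a dict: "time_s": time; "joints": joint angles; "qd": joint speeds; "joint_torque": joint torques, N m; "tool_pos": TCP position; "tcp_rot": TCP orientation; "ft_force": force on the tool from outside, world axes, zero at the start; "ft_torque": the same for the moment, N m; "finger_gap": opening from 0.0 (shut) to 1.0 (fully open).
Only numpy, scipy, OpenCV 4.12 (cv2) and the standard library are available. Lean on these libraries where they do the work, as an engineer would, in place of code of your own. Each camera call takes 0.05 s, during which the arm holds its last target.

## Working session

There is one attempt and no reset: what is moved stays moved. The work goes in short steps, Python scripts to look and compute and a tool call to move; the robot and the scene stay as the last step left them, time stands still between calls to the robot, and variables do not carry over. Pictures are saved under pics/ and viewed, and the job is handed in when it is done.

Besides the shell and the picture viewer there is one more tool, called after "Emit:" as name(argument=value, ...) on one line, values as JSON. apply_moves: Moves the arm, as the interface text tells. Its arguments: {"type":"object","properties":{"increments":{"type":"array"}},"required":["increments"]}

```bash
mkdir -p pics
python3 - <<'E'
from cell import observe, imaging
import cv2,numpy as np
s=observe();print(s['time_s'],s['tool_pos'],s['tcp_rot'],s['finger_gap'])
for n in('side','top'):
    d=imaging.get_image(n);cv2.imwrite(f'pics/{n}0.png',d['color'][:,:,::-1]);np.savez(n+'0.npz',**d)
    print(n,d['fx'],d['cx'],d['cy'],d['R'],d['t'])
E
```

```text
0.0 [131.5839582  533.72859659 230.64767276] [ 2.97312529  1.56944613 -1.98103366] 1.0016348159455704
side 367.5693475028538 321.5017654545647 197.40531700124566 [[ 0.88313117 -0.46858285  0.02257072]
 [-0.26986089 -0.54678056 -0.79259455]
 [ 0.38373745  0.693874   -0.60933115]] [-474.96007878  188.84875725  892.09639495]
top 414.3612613593827 319.66495669037994 203.827194102794 [[-0.00837981 -0.99974841  0.02080629]
 [-0.98229855  0.00433614 -0.18727188]
 [ 0.18713455 -0.02200729 -0.98208775]] [ -73.6779057   484.96184722 1031.60898032]
```

View pics/side0.png

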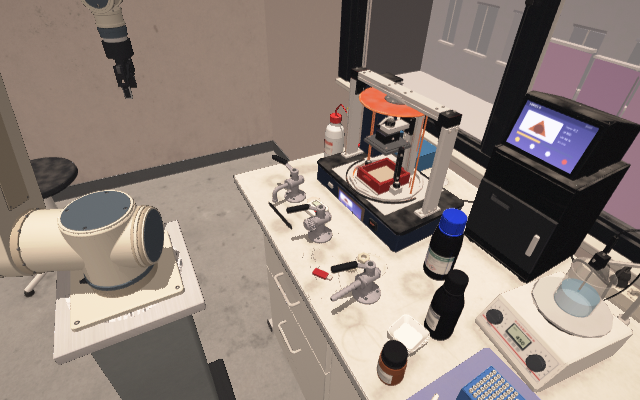

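View pics/top0.png

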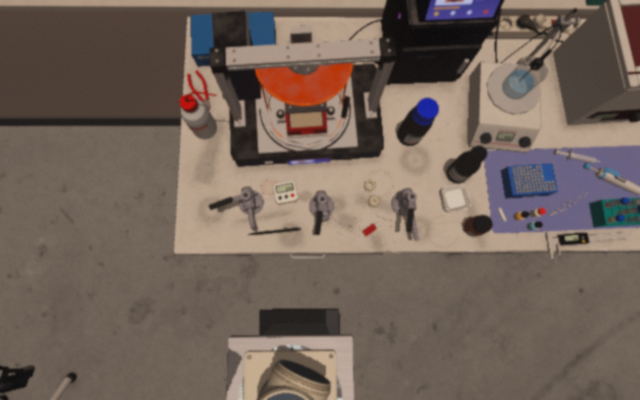

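Run:
```python
import cv2,numpy as np
a=np.load('side0.npz')['color'][140:320,230:410,::-1];b=np.load('top0.npz')['color'][170:260,200:440,::-1]
cv2.imwrite('pics/s1.png',cv2.resize(a,(590,590),interpolation=cv2.INTER_CUBIC))
cv2.imwrite('pics/t1.png',cv2.resize(b,(800,300),interpolation=cv2.INTER_CUBIC))
```

```text
(no output)
```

View pics/s1.png

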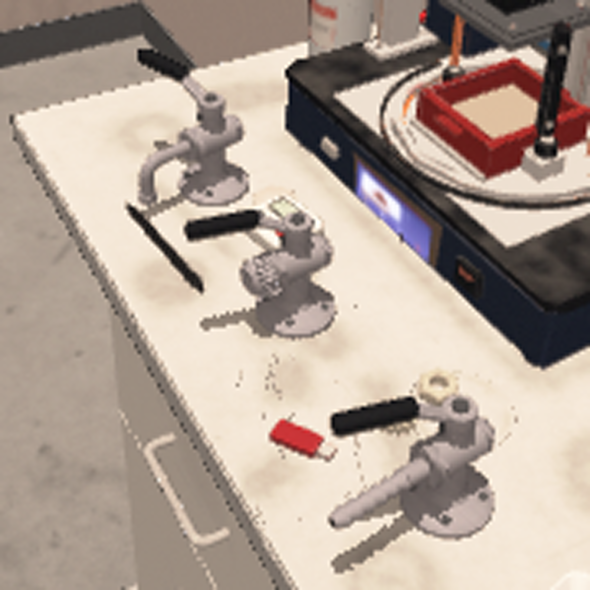

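View pics/t1.png

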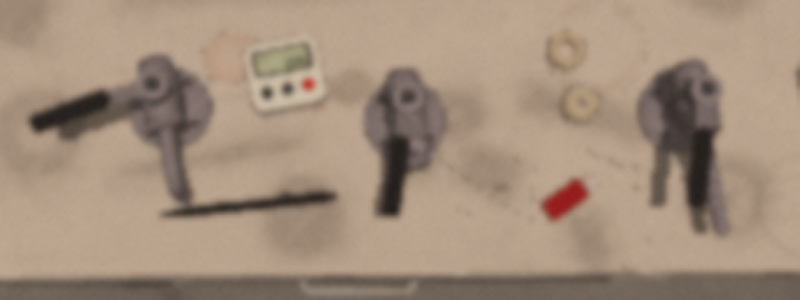

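The rightmost tap in the top view has the ribbed nozzle. Its hinge is at about (412,196), and its black handle spans about (404–413, 208–232). Closing swings the handle towards +y, which is left in the top view.

```bash
cat > h.py <<'E'
import cv2,numpy as np
def ray(d,u,v,z):
    R,t=d['R'],d['t'];c=-R.T@t;r=R.T@np.array([(u-d['cx'])/d['fx'],(v-d['cy'])/d['fy'],1]);return c+r*(z-c[2])/r[2]
def proj(d,X):
    p=d['R']@X+d['t'];return np.array([d['fx']*p[0]/p[2]+d['cx'],d['fy']*p[1]/p[2]+d['cy']])
def handles(d,box,z=112,thr=60):
    x0,x1,y0,y1=box;g=d['color'].max(2)[y0:y1,x0:x1]<thr
    n,l,st,ce=cv2.connectedComponentsWithStats(g.astype(np.uint8))
    for i in range(1,n):
        if st[i,4]<60: continue
        ys,xs=np.nonzero(l==i);P=np.array([ray(d,x+x0,y+y0,z) for x,y in zip(xs,ys)])
        c=P.mean(0);w,V=np.linalg.eigh(np.cov(P[:,:2].T));a=V[:,1]
        q=(P[:,:2]-c[:2])@a
        print('area',st[i,4],'px',ce[i]+[x0,y0],'c',c.round(1),'axis deg',round(np.degrees(np.arctan2(a[1],a[0])),1),'len',q.min().round(1),q.max().round(1))
E
python3 - <<'E'
from h import *
for n,box in(('top',(200,440,170,248)),('side',(270,390,145,300))):
    d=dict(np.load(n+'0.npz'));print(n);handles(d,box)
t=dict(np.load('top0.npz'));s=dict(np.load('side0.npz'))
for n,uv,sv in(('hose',(412.4,196.4),(230+462/3.278,140+405/3.278)),('cap',(322.5,199),(230+300/3.278,140+220/3.278)),('spout',(246,195),(230+211/3.278,140+100/3.278))):
    print(n,ray(t,*uv,113).round(1),ray(s,*sv,113).round(1))
print('nozzle tip',ray(t,200+720/3.333,170+230/3.333,60),ray(s,230+335/3.278,140+522/3.278,57))
E
```

```text
top
area 92 px [221.         203.11956522] c [474.8 164.4 112. ] axis deg 109.3 len -25.9 27.9
area 118 px [409.30508475 219.34745763] c [ 432.6 -293.3  112. ] axis deg 174.3 len -26.2 28.9
area 102 px [318.08823529 221.67647059] c [428.1 -71.1 112. ] axis deg 171.8 len -26.2 28.4
side
area 74 px [363.77027027 149.7972973 ] c [739.3  96.7 112. ] axis deg 53.1 len -37.9 33.4
area 67 px [374.7761194  152.14925373] c [762.6  69.  112. ] axis deg 55.4 len -25.7 31.9
area 74 px [278.75675676 158.89189189] c [474.3 163.6 112. ] axis deg 110.2 len -30.7 31.6
area 1262 px [353.67749604 199.2844691 ] c [573.6 -99.4 112. ] axis deg 87.8 len -195.7 211.9
area 75 px [280.42666667 215.58666667] c [375.1 -83.7 112. ] axis deg 95.6 len -54.1 57.6
area 114 px [297.48245614 208.04385965] c [425.4 -76.3 112. ] axis deg 172.9 len -29.2 29.7
area 174 px [343.81034483 266.5       ] c [ 430.5 -298.3  112. ] axis deg 170.4 len -29.7 29.4
hose [ 489.4 -303.5  113. ] [ 486.3 -318.1  113. ]
cap [483.8 -82.3 113. ] [ 481.3 -101.2  113. ]
spout [494.5 104.3 113. ] [489.6  83.  113. ]
nozzle tip [ 389.86166644 -320.57364383   60.        ] [ 389.50020107 -325.28123019   57.        ]
```

Run:
```python
from cell import observe
from scipy.spatial.transform import Rotation as R
s=observe();print(R.from_euler('xyz',s['tcp_rot']).as_matrix().round(3),s['joints'])
```

```text
[[-0.    -0.971  0.239]
 [-0.001  0.239  0.971]
 [-1.     0.    -0.001]] [1.17638674e+00 2.59122771e-01 2.08355060e-02 1.33368102e+00
 1.55058383e-05 1.41816866e+00]
```

Emit:
apply_moves(increments=[[[27, -38, 0, 0, 0, 0, 0.45], [54, -77, 0, 0, 0, 0, 0.45], [81, -115, 0, 0, 0, 0, 0.45], [108, -154, 0, 0, 0, 0, 0.45], [135, -192, 0, 0, 0, 0, 0.45], [161, -230, 0, 0, 0, 0, 0.45], [188, -269, 0, 0, 0, 0, 0.45], [215, -307, 0, 0, 0, 0, 0.45], [242, -346, 0, 0, 0, 0, 0.45], [269, -384, 0, 0, 0, 0, 0.45], [272, -429, 0, 0, 0, 0.03, 0.45], [275, -473, 0, 0, 0, 0.06, 0.45], [278, -518, 0, 0, 0, 0.11, 0.45], [281, -562, 0, 0, 0, 0.11, 0.45], [283, -607, 0, 0, 0, 0.11, 0.45], [286, -652, 0, 0, 0, 0.11, 0.45], [289, -696, 0, 0, 0, 0.11, 0.45], [292, -741, 0, 0, 0, 0.11, 0.45], [295, -786, 0, 0, 0, 0.11, 0.45], [298, -830, 0, 0, 0, 0.11, 0.45]]])

```text
time_s: 2.1
tool_pos: [429.3, -298.0, 231.0]
tcp_rot: [0.776, 1.57, 2.214]
ft_force: [0.5, 0.7, 0.8]
finger_gap: 0.452
```

Run:
```python
from cell import observe, imaging
from scipy.spatial.transform import Rotation as R
from h import *
for n in('side','top'):
    d=imaging.get_image(n);np.savez(n+'1.npz',**d)
    c=d['color'][...,::-1]
    c=c[150:350,230:450] if n=='side' else c[130:290,320:500]
    cv2.imwrite(f'pics/{n}2.png',cv2.resize(c,None,fx=3,fy=3,interpolation=cv2.INTER_CUBIC))
s=observe();print(s['time_s'],s['tool_pos'],R.from_euler('xyz',s['tcp_rot']).as_matrix().round(3).tolist(),s['finger_gap'],s['ft_force'])
```

```text
2.2 [ 429.61133316 -300.5987478   229.9241793 ] [[-0.001, -0.991, 0.135], [-0.0, 0.135, 0.991], [-1.0, 0.001, -0.0]] 0.44909357599027555 [0.09960709 1.201172   0.2416771 ]
```

View pics/side2.png

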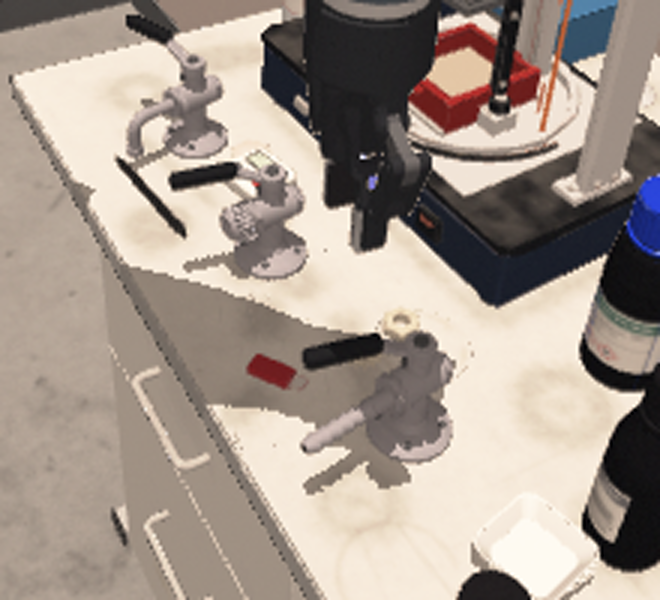

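The side view shows the open fingers hanging above and behind the hose tap in the picture, fingertips at about (355,240) in the crop. The handle at (345,350) is undisturbed. I'll descend to straddle the handle.

Emit:
apply_moves(increments=[[[0, 0, -35, 0, 0, 0, 0.45], [0, 0, -70, 0, 0, 0, 0.45], [0, 0, -95, 0, 0, 0, 0.45], [0, 0, -110, 0, 0, 0, 0.45], [0, 0, -122, 0, 0, 0, 0.45], [0, 0, -134, 0, 0, 0, 0.45], [0, 0, -145, 0, 0, 0, 0.45], [0, 0, -145, 0, 0, 0, 0.45]]])

```text
time_s: 3.0
tool_pos: [429.3, -295.5, 85.1]
tcp_rot: [0.933, 1.569, 2.372]
ft_force: [-0.6, 0.0, -0.2]
finger_gap: 0.448
```

Run:
```python
from cell import observe, imaging
from h import *
for n in('side','top'):
    d=imaging.get_image(n);np.savez(n+'2.npz',**d)
    c=d['color'][...,::-1]
    c=c[170:320,250:450] if n=='side' else c[130:290,320:500]
    cv2.imwrite(f'pics/{n}3.png',cv2.resize(c,None,fx=4,fy=4 if n=='side' else 3.7,interpolation=cv2.INTER_CUBIC))
s=observe();print(s['time_s'],s['tool_pos'],s['finger_gap'],s['ft_force'])
```

```text
3.1 [ 429.80918569 -296.04759759   86.4722568 ] 0.4444831715723892 [-0.21311243 -0.41897509  0.59893949]
```

View pics/side3.png

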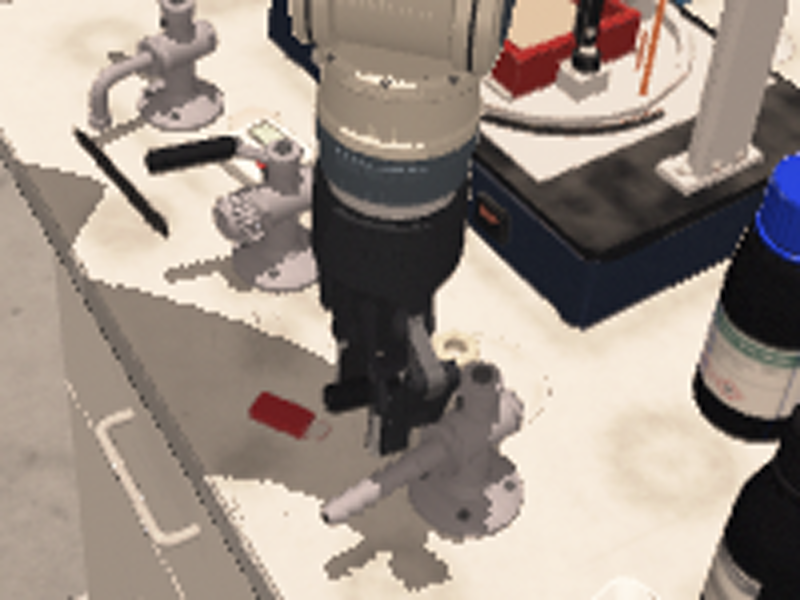

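The handle sits between the fingers, with its end sticking out at (345,395) in the crop. There's no contact force. Next I'll sweep about the hinge at (493,-304).

Emit:
apply_moves(increments=[[[0.9, 5.5, 0, 0, 0, -0.087, 0.45], [2.3, 10.9, 0, 0, 0, -0.175, 0.45], [4.2, 16.2, 0, 0, 0, -0.262, 0.45], [6.5, 21.3, 0, 0, 0, -0.349, 0.45], [9.2, 26.1, 0, 0, 0, -0.436, 0.45], [12.4, 30.7, 0, 0, 0, -0.524, 0.45], [15.9, 35, 0, 0, 0, -0.611, 0.45], [19.9, 39, 0, 0, 0, -0.698, 0.45], [24.1, 42.6, 0, 0, 0, -0.785, 0.45], [28.6, 45.9, 0, 0, 0, -0.873, 0.45], [33.5, 48.7, 0, 0, 0, -0.96, 0.45], [38.5, 51.1, 0, 0, 0, -1.047, 0.45], [43.7, 53.1, 0, 0, 0, -1.134, 0.45], [49.1, 54.6, 0, 0, 0, -1.222, 0.45], [54.6, 55.6, 0, 0, 0, -1.309, 0.45], [54.6, 55.6, 0, 0, 0, -1.309, 0.45]]])

```text
time_s: 4.7
tool_pos: [485.1, -240.7, 87.0]
tcp_rot: [-0.788, 1.569, -0.659]
ft_force: [-0.1, 0.3, 0.2]
finger_gap: 0.447
```

Run:
```python
from cell import observe, imaging
from h import *
for n in('side','top'):
    d=imaging.get_image(n);np.savez(n+'3.npz',**d)
    c=d['color'][...,::-1]
    c=c[170:320,250:450] if n=='side' else c[130:290,320:500]
    cv2.imwrite(f'pics/{n}4.png',cv2.resize(c,None,fx=4,fy=4 if n=='side' else 3.7,interpolation=cv2.INTER_CUBIC))
s=observe();print(s['time_s'],s['tool_pos'],s['finger_gap'],s['ft_force'],s['ft_torque'])
```

```text
4.8 [ 484.44656648 -240.45680418   86.73610841] 0.4485073617952605 [-0.6025521  -0.94174716 -0.9361368 ] [-0.0103405   0.06634898  0.00918109]
```

View pics/side4.png

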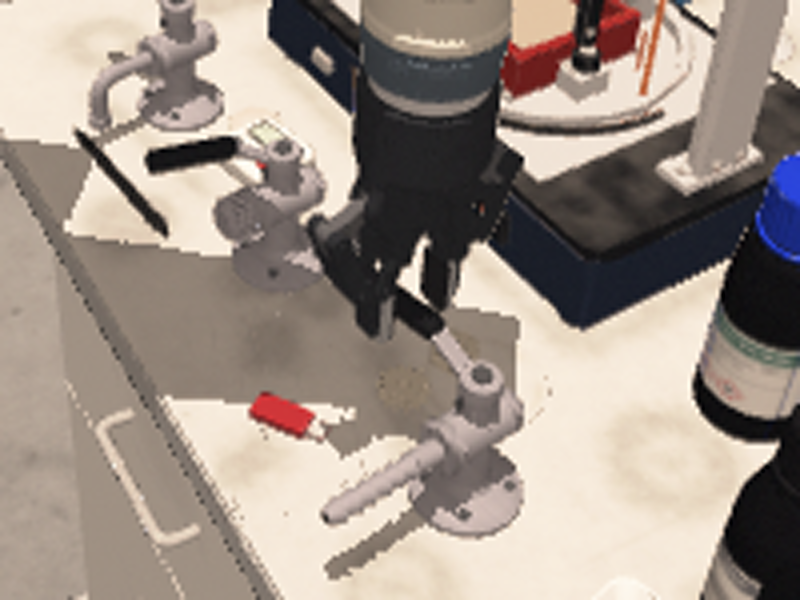

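The lever has followed and lies against the near finger, at about (410,310) in the crop. I'll go on in small steps, watching the force.

Emit:
apply_moves(increments=[[[3.3, 0.4, 0, 0, 0, -0.052, 0.45], [6.7, 0.6, 0, 0, 0, -0.105, 0.45], [6.7, 0.6, 0, 0, 0, -0.105, 0.45]]])

```text
time_s: 5.1
tool_pos: [491.0, -239.9, 86.5]
tcp_rot: [-0.462, 1.571, -0.436]
ft_force: [0.1, -0.3, -0.7]
finger_gap: 0.449
```

Emit:
apply_moves(increments=[[[1.7, 0, 0, 0, 0, -0.026, 0.45], [3.3, 0, 0, 0, 0, -0.052, 0.45], [3.3, 0, 0, 0, 0, -0.052, 0.45]]])

```text
time_s: 5.4
tool_pos: [493.1, -240.1, 86.3]
tcp_rot: [-2.802, 1.568, -2.83]
ft_force: [-7.2, -3.1, 3.5]
finger_gap: 0.448
```

Emit:
apply_moves(increments=[[[0.8, 0, 0, 0, 0, -0.01, 0.45], [1.5, 0, 0, 0, 0, -0.02, 0.45], [1.5, 0, 0, 0, 0, -0.02, 0.45]]])

```text
time_s: 5.7
tool_pos: [493.1, -240.4, 86.2]
tcp_rot: [-2.814, 1.565, -2.862]
ft_force: [-13.9, -4.3, 7.0]
finger_gap: 0.451
```

Run:
```python
from cell import observe
s=observe();print(s['time_s'],s['tool_pos'],s['finger_gap'],s['ft_force'],s['ft_torque'])
```

```text
5.7 [ 493.13369502 -240.43644713   86.20354893] 0.45119395969531123 [-13.88902068  -4.26453778   6.99418526] [-0.94007903  2.93089145  0.28258006]
```

The force rises with no further motion, so the lever is at its stop. I'll back off to centre the fingers on the handle, then lift away.

Emit:
apply_moves(increments=[[[-3, 0, 0, 0, 0, 0.03, 0.45], [-7, 0, 0, 0, 0, 0.06, 0.45], [-11, 0, 0, 0, 0, 0.08, 0.45], [-11, 0, 0, 0, 0, 0.08, 0.45], [-11, 0, 15, 0, 0, 0.08, 0.45], [-11, 0, 35, 0, 0, 0.08, 0.45], [-11, 0, 70, 0, 0, 0.08, 0.45], [-11, 0, 110, 0, 0, 0.08, 0.45], [-11, 0, 150, 0, 0, 0.08, 0.45], [-50, 0, 150, 0, 0, 0.08, 0.45], [-95, 20, 150, 0, 0, 0.08, 0.45], [-105, 60, 150, 0, 0, 0.08, 0.45], [-105, 100, 150, 0, 0, 0.08, 0.45], [-105, 140, 150, 0, 0, 0.08, 0.45], [-105, 140, 150, 0, 0, 0.08, 0.45]]])

```text
time_s: 7.2
tool_pos: [390.2, -96.3, 236.9]
tcp_rot: [0.447, 1.569, 0.483]
ft_force: [-0.7, -0.8, -0.3]
finger_gap: 0.451
```

Run:
```python
from cell import observe, imaging
from h import *
for n,box in(('top',(200,440,170,248)),('side',(270,390,145,300))):
    d=imaging.get_image(n);np.savez(n+'5.npz',**d);print(n);handles(d,box)
    c=d['color'][...,::-1]
    c=c[170:320,250:450] if n=='side' else c[130:270,200:440]
    cv2.imwrite(f'pics/{n}5.png',cv2.resize(c,None,fx=3.3,fy=3.3,interpolation=cv2.INTER_CUBIC))
s=observe();print(s['time_s'],s['tool_pos'],s['ft_force'])
```

```text
top
area 101 px [221.08910891 203.11881188] c [474.8 164.2 112. ] axis deg 109.5 len -25.7 28.1
side
area 657 px [287.64687976 155.50076104] c [507.6 171.1 112. ] axis deg -137.5 len -86.3 117.7
area 72 px [363.76388889 149.70833333] c [739.5  97.2 112. ] axis deg 52.9 len -38.4 32.9
area 64 px [374.71875  152.296875] c [761.9  68.3 112. ] axis deg 55.6 len -24.7 32.4
area 1166 px [355.02315609 202.11234991] c [ 569.9 -112.4  112. ] axis deg 90.8 len -181.7 223.9
area 71 px [336.32394366 160.63380282] c [627.4  78.1 112. ] axis deg 125.7 len -29.2 29.2
area 76 px [280.57894737 215.82894737] c [375.  -84.7 112. ] axis deg 95.4 len -53.1 58.5
area 113 px [297.38938053 208.04424779] c [425.2 -76.2 112. ] axis deg 173.4 len -29.4 29.5
area 132 px [352.06818182 243.99242424] c [ 481.8 -248.4  112. ] axis deg 97.7 len -28.5 30.8
7.3 [391.00144883 -99.13589313 236.63956579] [-0.32707723 -0.21491118 -1.04831182]
```

View pics/side5.png

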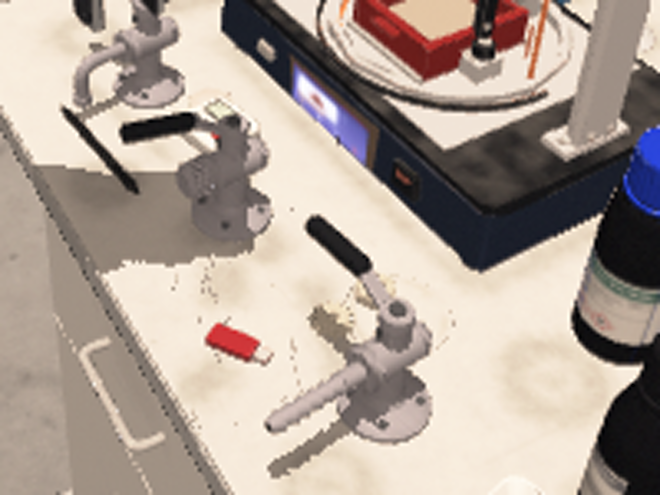

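View pics/top5.png

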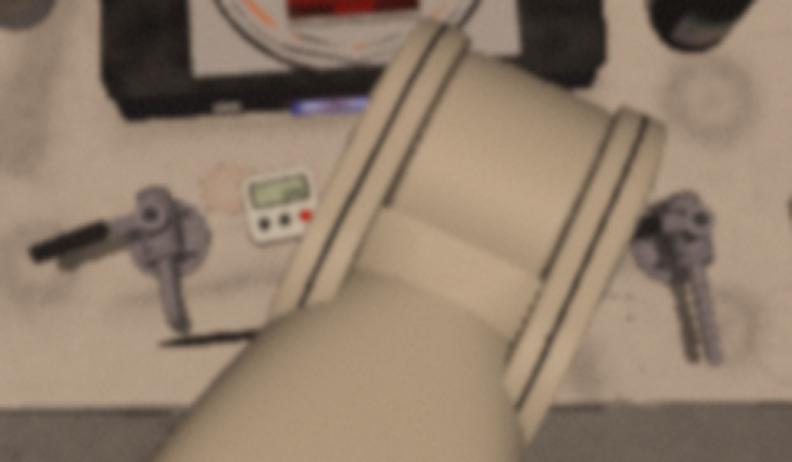

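The side view shows the hose lever at 97.7°, its handle centred at about (352,244) in the full image and square to the nozzle (about 190°). The cap and spout handles are where they were, to within 0.5 mm. The arm is clear of everything.

```bash
python3 -c "
from cell import workorder
print(workorder.finish_job())"
```

```text
the job is handed in; nothing more can be done
None
```

I shut the ribbed-nozzle tap: the lever is at its closed stop, I let go and backed the arm clear, and I handed the job in at about 7.3 s of the 29 s. I lowered the half-open fingers over the handle and swept it clockwise about the hinge. At the stop the force rose from about 8 N to 15 N with no further motion.

- **Lever position:** in the last side picture the handle points at about 98°. Square to the nozzle would be about 100°, from my rough reading of the nozzle's direction, so it looks well inside the 10° limit. The arm hid the handle in the last top view, so only the side view and the felt stop confirm this.
- **Other taps:** the cap tap and spout tap handles measured within 0.5 mm of where they started. In the last pictures the cap tap could be measured only in the side view and the spout tap only in the top view.
- **Contact:** the last force reading was about 1 N, which is noise level, with the gripper in free air at about 237 mm.

No check failed. Top-view and side-view positions differed by up to 5 mm on the handles and the nozzle tip. They differed by 15 to 21 mm on the hinge marks, so I took the hinge position from the handle's centre and direction.

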